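Fit the amber lamp and raise the light stand to its second stop

ROBOT

A 6-joint arm with a two-finger parallel gripper is mounted at the origin on the work surface. World frame = base frame: x ahead of the robot, y to its left, z up, the work surface at z = 0. Lengths are in m, angles in rad, forces in N, time in s.
With the tool pointing down it reaches from about 0.25 to 0.725 m from the base axis. Payload 4 kg.
Tool frame: the origin (TCP) lies at the very end of the fingers, on their centre line; the grasp point (between the pads) lies 19 mm behind it; z points along the fingers, y is the direction in which the jaws open and shut (so a half turn about z gives the same grasp; the last joint's range is limited). The gripper opens to 85 mm and grips with 20 to 120 N. Pads are 22 mm wide; open, the fingers measure 114 mm over their backs; the gripper's body (76 mm by 85 mm) begins 54 mm behind the grasp point. The pads swing forward as they close: fully open they stand 13 mm farther back than shut.
Start: joints at [-1.317, 0.241, 0.005, 1.335, 0, 1.571], TCP at [0.126, -0.484, 0.231] pointing down, gripper open.
Joint ranges: [-2.72, 2.72], [-1.05, 1.87], [-1.09, 1.28], [-1.99, 2.15], [-1.42, 1.44], [-3.14, 3.14]. Speed limits (rad/s): [2.79, 2.79, 3.14, 3.14, 3.14, 3.14].

INTERFACE

Orientations are given as a unit quaternion [x, y, z, w].
In Python, from workcell import bot gives the robot as it stands.
- The arm moves only by the shell command python3 -m crank 'ROWS'. ROWS is JSON, a list that holds one entry, the list of rows, each a list of 5 numbers: the shift along the tool's x, y, z in mm, then the turn about the tool's z in degrees, then the closure in counts, from 0 (fully open) to 255 (shut). In form: [[[tx, ty, tz, turn, grip], ...]]. A call has 1 to 12 rows; each row shifts and turns the pose as measured when the row begins, along the tool's axes as they then stand; what a row does not reach is not made up. A row lasts 1/8 s, in which the tool goes at most 62.5 mm and 10.7 degrees, less where a joint would pass 70% of its speed; a pose out of reach is approached as far as the arm can. A call is refused whole if a number of a shift passes 62.5 or a number of a turn 10.7, either way. A call with a gripper value outside its range is refused whole. The fingers move at their own pace and stop on an object; the grip force is fixed at half the most. Time passes only in rows, so rows that do not move let the fingers close. It gives the time, the measured TCP pose, the force and the opening at its end, in the units of the state.
- bot.get_obs(): the state, without advancing time (a new reading comes with each control period).
- bot.camera(name): name is "side" or "top"; returns a dict with "img" (400x640x3 uint8, blue, green, red), "depth" (400x640 float32, m along the optical axis (not along the pixel's ray), 0 where there is no reading), "fx", "fy", "cx", "cy" (pixels), "D" ([k1, k2, p1, p2, k3] as OpenCV has them; the pictures are not rectified), "R" (3x3) and "t" (3): a world point X has camera coordinates R X + t. Camera axes: x right, y down, z forward; pixel columns grow to the right and rows downward; lengths in m; the calibration is good to about 2 mm. A picture is of the moment at which its call begins.
- bot.job_done(): hands the job in, once; it reports no verdict.
The state is a dict: "clock": time; "joint_pos": joint angles; "joint_vel": joint speeds; "tau": joint torques, N m; "eef_pos": TCP position; "tool_rot": TCP orientation; "ft_force": force on the tool from outside, world axes, zero at the start; "ft_torque": the same for the moment, N m; "grip_width": finger opening in m.
Only numpy, scipy, OpenCV 4.12 (cv2) and the standard library are available. Lean on these libraries where they do the work, as an engineer would, in place of code of your own. Each camera call takes 0.05 s, during which the arm holds its last target.

TASK

Light the keepsake for its photograph: take the amber lamp out of the wooden rack, put its pin fully down into the socket on the light stand's boom and let go of it. Then squeeze the stand's grip so that the red release button is pressed in, pull the telescoping mast straight up past the first stop to the second stop, and finish holding it up there with the button still squeezed while I tighten the collar. Leave the white lamp in the rack and do not push or knock over the keepsake and the other things on the bench.

Things in the scene. Friction and masses are not known exactly. Their poses are not given: they have to be found in the camera images.
- amber_lamp: small amber lamp on a steel pin, pin down; black base 40 mm in diameter and 18 mm high, amber diffuser 38 mm in diameter above it up to 62 mm; origin on the axis at the underside of the black base (the shoulder where the pin begins), z up along the axis; 110 g give or take 30 percent; it starts with its pin in a rack hole, shoulder on the rack top, 100 mm from the white lamp; which hole varies
- amber_lamp_pin (a point): foot of the amber lamp's pin, 28 mm below its shoulder, on the axis; the pin is 10 mm in diameter with a tapered foot 6 mm wide
- white_lamp: same lamp with a white diffuser, in the other rack hole; stays there
- rack: fixed pine block 60 x 180 x 40 mm high; origin at the centre of its underside; along its y axis, 50 mm to either side of the centre, two upright holes 12 mm wide, 32 mm deep
- stand: telescoping light stand, fixed on the bench: dark round foot 140 mm in diameter, black outer tube, black collar with top at 132 mm; carries the sliding mast with boom and grip; origin on the tube's axis at bench height; x points along the boom from tube to socket, y to the side of the release button, z up
- socket (a point): centre of the mouth of the socket, in the top face of the black 36 mm square socket block at the boom's end, 115 mm from the tube's axis, 164 mm above the bench with the mast down; axes as the stand's; upright hole 12 mm wide, 34 mm deep, open below, mouth with 2.5 mm chamfer; a lamp is fully in when its shoulder sits on this face (pin foot 28 mm below this point). The boom and block reach 31 mm from the tube axis onward, below 164 mm; moves with the mast
- grip (a point): centre of the grey grip on top of the mast, on the tube's axis, 183 mm above the bench with the mast down; axes as the stand's. Grip 60 mm along x, 34 mm thick along y, 50 mm high (25 mm above and below this point), free on both y sides and above. The red button, 30 mm along x and 26 mm high, stands 6 mm out of the grip's +y side at this height, so the fingers closing along y measure 40 mm over grip and button and 35 mm with the button fully in; moves with the mast
- release (a joint): how far the red release button is pressed in, 0 to 0.005 m; its spring takes 3 N to start and 8 N to press fully; the catch is free of its stops from 0.0035 m on; it springs out when let go: at a stop it then locks the mast, between stops its catch rubs inside the tube and may brake the mast there until it is pressed again
- mast (a joint): how far the mast is pulled up, 0 (down) to 0.100 m (second stop, which is also the hard end of its travel); the first stop is at 0.050 m and is passed freely while the button is kept pressed. A red ring on the bright inner tube shows just above the collar at each of the two stops. With the button out the mast is locked within about 1.5 mm at each stop. Pulling it up takes about 5 N with the lamp on; with the button pressed it sinks by its own weight if not held
- keepsake: clear cast block 26 x 125 x 130 mm with petals, pearls and a picture, standing on a pine base 50 x 170 x 32 mm; 162 mm high in all; origin at the centre of its underside; 0.9 kg; bystander
- pigment_jar: white and blue jar, 42 mm in diameter, 66 mm high, origin under its centre; bystander
- marker: white and blue marker pen lying on the bench, about 120 mm long along its x, 16 mm thick; bystander
- bust: black jewellery bust, 72 mm foot, 142 mm high, origin under its centre; bystander
- bangle: black bangle lying flat, 68 mm across, 12 mm high; bystander
- pearl_cup: white cup of pearls, 68 mm across, 45 mm high; bystander
Mind the look-alikes: they are no part of the job. Leave any green look-alike of the stand alone. There is more than one size of the amber_lamp; the job needs the larger.

How it is judged:
On the way, in this order (a step that is already met when the one before it is completed fails the run):
1. the amber lamp's pin is fully down in the boom socket with the mast still down, and the lamp is let go (horizontal distance between amber_lamp_pin and socket below 0.004 m and z of amber_lamp_pin in the frame of socket below -0.0255 m and angle between amber_lamp's own z axis and vertical below 0.1 rad and contact force between the fingers and amber_lamp below 0.3 N and value of joint mast below 0.006 m), for 0.2 s.
2. the fingers squeeze the release button in (value of joint release above 0.0035 m and contact force between the fingers and stand above 4 N), for 0.1 s.
3. the mast is pulled up past the first stop with the lamp in place (horizontal distance between amber_lamp_pin and socket below 0.004 m and z of amber_lamp_pin in the frame of socket below -0.0255 m and angle between amber_lamp's own z axis and vertical below 0.1 rad and value of joint mast above 0.053 m).
At the end, for the whole second after the job is handed in: Mast at rest at least 96 of 100 mm up, held by the fingers (over 4 N) with the button at least 3.5 mm in; amber lamp untouched, upright, pin within 4 mm of the socket axis and 25.5 mm deep; white lamp within 8 mm of its start, keepsake 15, jar, bust, cup 20, marker, bangle 25, none tipped (all of step 2 and horizontal distance between amber_lamp_pin and socket below 0.004 m and z of amber_lamp_pin in the frame of socket below -0.0255 m and angle between amber_lamp's own z axis and vertical below 0.1 rad and contact force between the fingers and amber_lamp below 0.3 N and value of joint mast above 0.096 m and velocity of joint mast between -0.01 and 0.01 m/s and distance of white_lamp from where it was at the start of the episode below 0.008 m and not (distance of keepsake from where it was at the start of the episode above 0.015 m or angle between keepsake's own z axis and vertical above 0.15 rad) and not (distance of pigment_jar from where it was at the start of the episode above 0.02 m or angle between pigment_jar's own z axis and vertical above 0.3 rad) and not (distance of marker from where it was at the start of the episode above 0.025 m) and not (distance of bust from where it was at the start of the episode above 0.02 m or angle between bust's own z axis and vertical above 0.3 rad) and not (distance of bangle from where it was at the start of the episode above 0.025 m) and not (distance of pearl_cup from where it was at the start of the episode above 0.02 m or angle between pearl_cup's own z axis and vertical above 0.3 rad)); the arm keeps its last pose, push and grip.
It fails at once if the white lamp is moved or pulled from its rack hole (distance of white_lamp from where it was at the start of the episode above 0.008 m or angle between white_lamp's own z axis and vertical above 0.2 rad).
It fails at once if the keepsake is shoved or tipped (distance of keepsake from where it was at the start of the episode above 0.015 m or angle between keepsake's own z axis and vertical above 0.15 rad).
It fails at once if the jar, marker, bust, bangle or cup of pearls is knocked or pushed about (distance of any of pigment_jar, bust, pearl_cup from where it was at the start of the episode above 0.02 m or angle between any of pigment_jar, bust, pearl_cup's own z axis and vertical above 0.3 rad or distance of any of marker, bangle from where it was at the start of the episode above 0.025 m).
It also fails if it takes over 61 s, if anything falls off the work surface, if the arm or the gripper's body presses on something with over 40 N, if the wrist force passes 120 N, or if a joint passes its speed limit or range.

## Working session

There is one attempt and no reset: what is moved stays moved. The work goes in short steps, Python scripts to look and compute and a shell command to move; the robot and the scene stay as the last step left them, time stands still between calls to the robot, and variables do not carry over. Pictures are saved under pics/ and viewed, and the job is handed in when it is done.

```bash
mkdir -p pics; ls; cat > look.py <<'E'
from workcell import bot
import cv2, numpy as np, sys, pickle
tag=sys.argv[1]
for n in sys.argv[2:]:
    c=bot.camera(n); pickle.dump(c,open(f'pics/{n}_{tag}.pkl','wb')); cv2.imwrite(f'pics/{n}_{tag}.png',c['img'])
    print(n,c['fx'],c['cx'],c['cy'],c['D'],np.round(-np.array(c['R']).T@np.array(c['t']),3))
o=bot.get_obs()
print({k:np.round(o[k],4).tolist() for k in ('clock','eef_pos','tool_rot','grip_width','ft_force','joint_pos')})
E
python3 look.py a side top
```

```text
pics
side 367.0065236554082 317.15083415476244 196.98546794907156 [-0.08763911  0.          0.          0.          0.        ] [ 0.241 -0.608  0.792]
top 449.39301050606775 314.4083772208815 199.45219976617147 [-0.03518864  0.          0.          0.          0.        ] [4.260e-01 1.000e-03 1.278e+00]
{'clock': 0.1, 'eef_pos': [0.1254, -0.4834, 0.2305], 'tool_rot': [0.992, 0.1266, -0.0001, -0.0009], 'grip_width': 0.0855, 'ft_force': [1.1601, 1.7153, 0.25], 'joint_pos': [-1.317, 0.2413, 0.0039, 1.3352, 0.0, 1.5708]}
```

View pics/side_a.png

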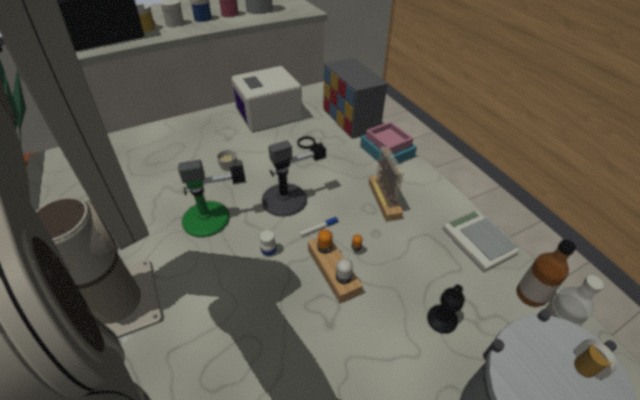

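View pics/top_a.png

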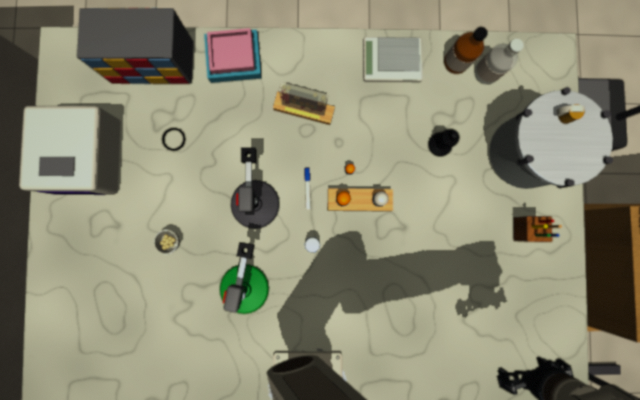

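Amber candidates: the rack lamp at top (344,198) / side (326,240), the small loose lamp at top (350,168) / side (357,242), and amber objects on the far table at side (592,360). Stand candidates: dark foot at top (255,203), green foot at top (245,288). By the description I want the rack lamp and the dark stand. Checking both in crops.

```bash
python3 - <<'E'
import cv2,numpy as np
t=cv2.imread('pics/top_a.png');s=cv2.imread('pics/side_a.png')
a=cv2.resize(t[130:260,220:410],None,fx=4,fy=4,interpolation=cv2.INTER_CUBIC)
b=cv2.resize(s[130:310,170:410],None,fx=3.2,fy=3.2,interpolation=cv2.INTER_CUBIC)
cv2.imwrite('pics/ca.png',a);cv2.imwrite('pics/cb.png',b)
E
```

```text
(no output)
```

View pics/ca.png

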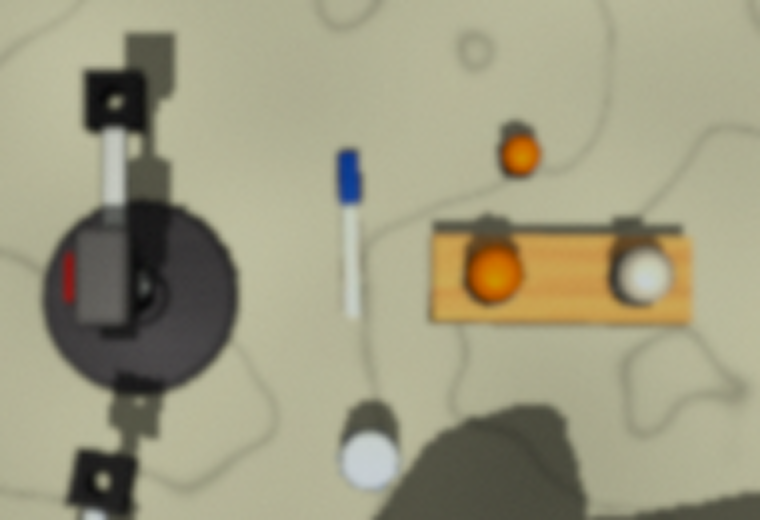

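View pics/cb.png

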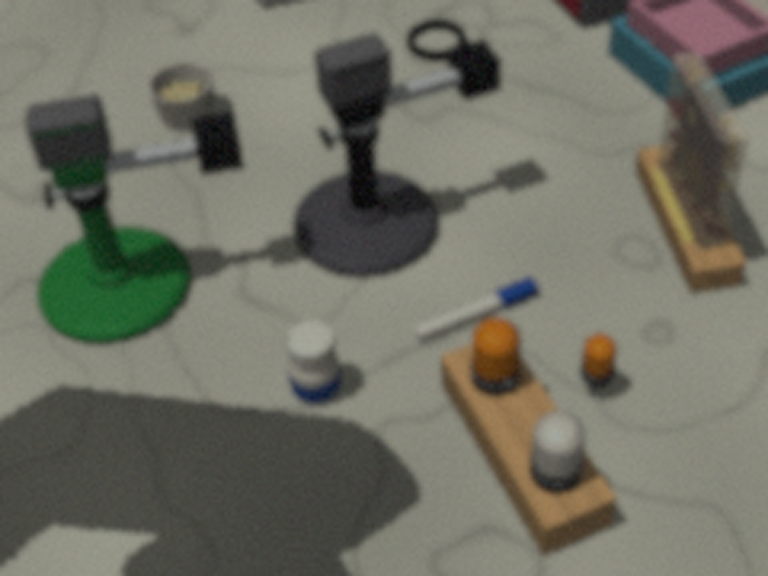

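Crops confirm: large amber lamp in the rack at the +y end, white lamp at the other end, small amber lamp loose beyond the rack. The dark stand has its red button on the left (+y) and its socket block at top (248,155). Now measuring.

```bash
cat > geo.py <<'E'
import cv2,numpy as np,pickle
def load(n,tag): return pickle.load(open(f'pics/{n}_{tag}.pkl','rb'))
def cam(c):
    K=np.array([[c['fx'],0,c['cx']],[0,c['fy'],c['cy']],[0,0,1.]]);return K,np.array(c['D'],float),np.array(c['R']),np.array(c['t'])
def rays(c,px):
    K,D,R,t=cam(c);u=cv2.undistortPoints(np.float64(px).reshape(-1,1,2),K,D).reshape(-1,2)
    d=np.c_[u,np.ones(len(u))]; return -R.T@t, d@R   # scaled so depth=1
def plane(c,px,z):
    o,d=rays(c,px); return o+d*((z-o[2])/d[:,2])[:,None]
def cloud(c):
    h,w=c['depth'].shape; uu,vv=np.meshgrid(np.arange(w),np.arange(h))
    o,d=rays(c,np.c_[uu.ravel(),vv.ravel()]); P=o+d*c['depth'].ravel()[:,None]
    return P.reshape(h,w,3)
def proj(c,X):
    K,D,R,t=cam(c); return cv2.projectPoints(np.float64(X).reshape(-1,1,3),cv2.Rodrigues(R)[0],t,K,D)[0].reshape(-1,2)
E
python3 - <<'E'
from geo import *
np.set_printoptions(precision=4,suppress=True)
for n in('top','side'):
    c=load(n,'a');P=cloud(c);im=c['img'];hsv=cv2.cvtColor(im,cv2.COLOR_BGR2HSV)
    bench=(np.abs(P[...,2])<.03)&(c['depth']>0);print(n,'bench z',np.median(P[bench][:,2]),P[bench][:,2].std())
    m=cv2.inRange(hsv,(5,180,120),(20,255,255));cs,_=cv2.findContours(m,0,2)
    for k in cs:
        if cv2.contourArea(k)<30: continue
        M=cv2.moments(k);x,y=M['m10']/M['m00'],M['m01']/M['m00'];mm=np.zeros(m.shape,'u1');cv2.drawContours(mm,[k],0,255,-1)
        Q=P[mm>0];print('amber',(x,y),cv2.contourArea(k),Q.mean(0),Q[:,2].max(),[plane(c,[[x,y]],z)[0] for z in(.08,.1)])
c=load('top','a');P=cloud(c);hsv=cv2.cvtColor(c['img'],cv2.COLOR_BGR2HSV)
reg=np.zeros(P.shape[:2],bool);reg[130:232,220:285]=1
for lo,hi in((.150,.178),(.195,.22)):
    m=(reg&(P[...,2]>lo)&(P[...,2]<hi)).astype('u1')
    v,u=np.nonzero(m);print(lo,len(u),u.min(),u.max(),v.min(),v.max(),np.median(P[m>0],0))
    cs,_=cv2.findContours(m,0,2)
    for k in cs:
        if cv2.contourArea(k)>20:
            r=cv2.minAreaRect(k);z=.164 if lo<.19 else .208
            print(r,plane(c,[r[0]],z)[0],[x for x in plane(c,cv2.boxPoints(r),z)[:,:2]])
m=cv2.inRange(hsv,(0,120,60),(6,255,255))+cv2.inRange(hsv,(172,120,60),(180,255,255));m[~reg]=0
v,u=np.nonzero(m);print('red',len(u),u.mean(),v.mean(),plane(c,[[u.mean(),v.mean()]],.19))
E
```

```text
top bench z 0.0016188293008987387 0.0044509938254933
amber (534.7652859960552, 236.01183431952663) 84.5 [ 0.4189 -0.6052  0.0908] 0.09690776158593639 [array([ 0.4191, -0.6091,  0.08  ]), array([ 0.4192, -0.5989,  0.1   ])]
amber (343.73809523809524, 198.05137844611528) 133.0 [ 0.5166 -0.091   0.0976] 0.10800478938471869 [array([ 0.518 , -0.0923,  0.08  ]), array([ 0.5164, -0.0907,  0.1   ])]
amber (349.74074074074076, 168.23765432098764) 54.0 [ 0.5985 -0.1085  0.08  ] 1.278054585345254 [array([ 0.5985, -0.1083,  0.08  ]), array([ 0.5957, -0.1065,  0.1   ])]
amber (575.953488372093, 115.01937984496124) 43.0 [ 0.7004 -0.6166  0.2751] 0.27936258751855814 [array([ 0.7534, -0.7367,  0.08  ]), array([ 0.748 , -0.7244,  0.1   ])]
side bench z 0.00033232439282659954 0.006893319264717524
amber (324.30753968253964, 235.46626984126982) 84.0 [ 0.5154 -0.0997  0.0981] 0.1037880183134624 [array([ 0.5226, -0.0865,  0.08  ]), array([ 0.5147, -0.1011,  0.1   ])]
0.15 346 241 255 147 211 [0.6074 0.1537 0.1636]
((248.0, 166.5), (39.0, 14.0), 90.0) [0.5888 0.1536 0.164 ] [array([0.6379, 0.172 ]), array([0.6382, 0.1369]), array([0.54  , 0.1353]), array([0.5397, 0.1701])]
0.195 389 236 252 187 211 [0.5041 0.1538 0.2085]
((244.0, 199.0), (24.0, 16.0), 90.0) [0.5042 0.1557 0.208 ] [array([0.5328, 0.1754]), array([0.533 , 0.1371]), array([0.4757, 0.1362]), array([0.4754, 0.1743])]
red 37 236.94594594594594 199.0 [[0.5053 0.1754 0.19  ]]
```

```bash
python3 - <<'E'
from geo import *
np.set_printoptions(precision=4,suppress=True)
c=load('top','a');P=cloud(c);im=c['img'];g=cv2.cvtColor(im,cv2.COLOR_BGR2GRAY)
# black block top
m=((g<60)).astype('u1');m[:140]=0;m[165:]=0;m[:,:236]=0;m[:,262:]=0
z=P[...,2]; m2=(m>0)&(z>.155)&(z<.175)
for q in(m>0,m2):
    v,u=np.nonzero(q);print(len(u),u.min(),u.max(),v.min(),v.max(),(u.min()+u.max())/2,u.mean(),v.mean(),plane(c,[[u.mean(),v.mean()]],.164))
print(g[143:166,238:260])
# grip
print(g[183:216,244].T); print(im[199,230:262].tolist())
s=load('side','a');Ps=cloud(s);gs=cv2.cvtColor(s['img'],cv2.COLOR_BGR2GRAY)
zz=Ps[...,2]
q=(zz>.150)&(zz<.172)&(gs<60);q[:, :305]=0;q[:,332:]=0;q[:135]=0;q[170:]=0
v,u=np.nonzero(q);print('side block',len(u),u.min(),u.max(),v.min(),v.max(),np.median(Ps[q],0))
cv2.imwrite('pics/cs.png',cv2.resize(s['img'][130:190,255:335],None,fx=9,fy=9,interpolation=cv2.INTER_CUBIC))
cv2.imwrite('pics/ct.png',cv2.resize(im[140:220,225:275],None,fx=7,fy=7,interpolation=cv2.INTER_CUBIC))
E
```

```text
202 242 256 147 162 249.0 249.16831683168317 154.45049504950495 [[0.6192 0.1512 0.164 ]]
175 242 255 147 161 248.5 248.55428571428573 154.21714285714285 [[0.6198 0.1528 0.164 ]]
[[186 186 186 186 187 186 187 185 186 186 186 183 165 121  90  85  85  83
   84  83  84  84]
 [185 187 185 185 186 186 186 186 185 185 185 183 165 122  90  85  84  84
   84  84  85  84]
 [187 185 185 184 184 184 184 183 183 183 182 181 163 120  91  82  84  83
   84  84  83  85]
 [185 182 175 168 164 163 162 161 162 162 162 160 143 105  79  74  75  78
   82  84  85  84]
 [184 177 157 127 110 108 107 108 106 107 107 106  93  69  54  51  54  63
   75  84  84  84]
 [185 174 141  90  57  50  49  48  50  48  48  48  44  35  30  31  32  45
   67  80  83  84]
 [185 174 138  80  37  25  26  24  24  24  25  24  24  24  22  20  23  31
   56  75  83  84]
 [185 175 138  78  33  21  20  20  20  19  20  20  21  22  22  22  19  21
   47  72  81  84]
 [184 174 139  81  34  23  21  18  17  13  15  18  20  22  22  21  19  21
   44  71  81  84]
 [185 173 139  79  33  22  20  15  11  12  15  19  19  21  21  20  18  21
   45  71  
[... 1128 characters left out ...]
3 182 183 183 182 179 170 163 178 190 194 193 175 151 162 172 158 117
   89  91 121 161]]
[58 51 52 56 64 76 86 89 88 90 90 91 91 93 92 93 93 93 93 95 95 97 95 97
 97 96 90 76 57 50 54 58 64]
[[113, 134, 136], [79, 89, 92], [56, 58, 60], [57, 56, 58], [57, 56, 62], [49, 49, 82], [30, 32, 120], [23, 26, 135], [44, 46, 104], [67, 71, 83], [83, 85, 88], [88, 91, 93], [89, 94, 96], [90, 94, 95], [89, 93, 95], [90, 94, 96], [89, 93, 96], [91, 95, 97], [92, 96, 98], [88, 92, 93], [79, 82, 83], [60, 63, 63], [37, 40, 39], [23, 23, 23], [32, 34, 34], [48, 50, 48], [46, 47, 45], [33, 33, 33], [24, 24, 25], [27, 27, 26], [35, 34, 35], [47, 47, 48]]
side block 138 310 325 144 156 [0.6196 0.1445 0.1615]
```

View pics/cs.png

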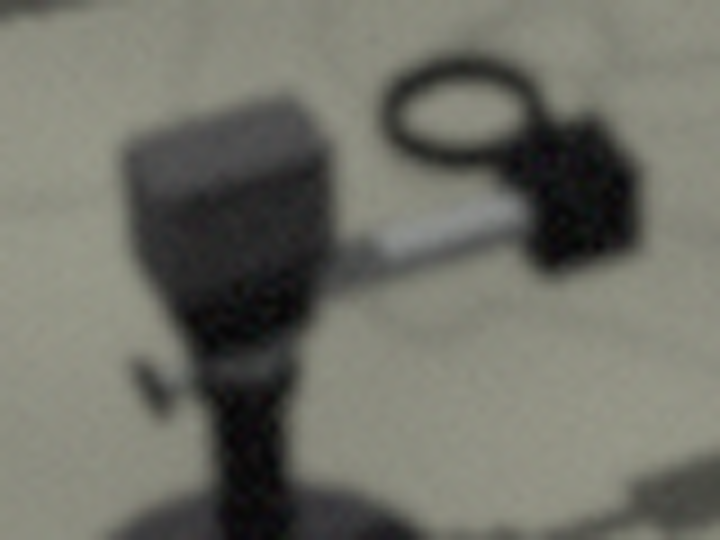

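View pics/ct.png

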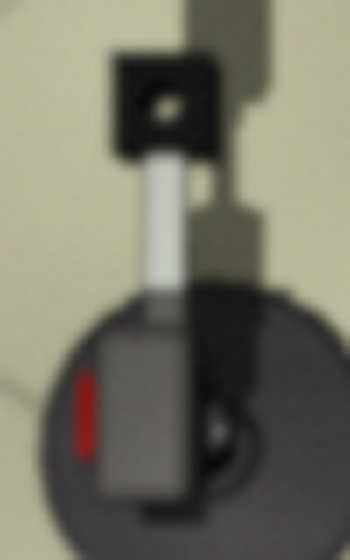

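```bash
python3 - <<'E'
from geo import *
np.set_printoptions(precision=4,suppress=True)
c=load('top','a')
k=plane(c,[[247.9,154.3]],.164)[0];g=plane(c,[[244.7,198.85]],.208)[0];print('sock',k,'grip',g,k-g,np.hypot(*(k-g)[:2]),np.degrees(np.arctan2(*(k-g)[1::-1])))
# foot ellipse, dark disc
im=c['img'];hsv=cv2.cvtColor(im,cv2.COLOR_BGR2HSV);
# boom rod centre line
b=cv2.cvtColor(im,cv2.COLOR_BGR2GRAY)
for v in(165,170,175,180): print(v,b[v,240:258])
# side: project candidates & lamp profile
s=load('side','a')
for X in([*k[:2],.164],[*g[:2],.208],[.517,-.0915,.102],[.517,-.0915,.058]): print(X,proj(s,X),proj(c,X))
# lamp width edges in both views
hs=cv2.cvtColor(s['img'],cv2.COLOR_BGR2HSV)
m=cv2.inRange(hs,(5,150,80),(22,255,255));m[:, :300]=0;m[:,345:]=0;m[:215]=0;m[255:]=0
for v in range(226,252): 
    u=np.nonzero(m[v])[0]; print(v,u.min() if len(u) else '',u.max() if len(u) else '',end=' | ')
q=cv2.inRange(hsv,(8,60,90),(25,175,255));q[:180]=0;q[215:]=0;q[:,320:][:,80:]=0;q[:,:320]=0
cs,_=cv2.findContours(q,0,2);kk=max(cs,key=cv2.contourArea);r=cv2.minAreaRect(kk);print('\nrack',r,plane(c,cv2.boxPoints(r),.04),plane(c,[r[0]],.04))
w=(hsv[...,1]<60)&(hsv[...,2]>110);w[:188]=0;w[210:]=0;w[:,:370]=0;w[:,392:]=0
v,u=np.nonzero(w);print('white',len(u),u.mean(),v.mean(),plane(c,[[u.mean(),v.mean()]],.095))
E
```

```text
sock [0.6196 0.1544 0.164 ] grip [0.5045 0.1541 0.208 ] [ 0.115   0.0003 -0.044 ] 0.11503791573697682 0.15883725561598672
165 [183 183 182 179 170 163 178 190 194 193 175 151 162 172 158 117  89  91]
170 [181 181 180 180 172 166 180 192 196 193 173 128 104  96  88  84  84  83]
175 [178 179 179 177 170 165 181 194 197 194 172 118  82  81  80  81  81  82]
180 [176 176 175 173 161 152 164 174 177 173 150  96  53  42  39  36  39  43]
[np.float64(0.6195597230635114), np.float64(0.1543851728559132), 0.164] [[316.7577 146.5628]] [[247.9 154.3]]
[np.float64(0.504522249375334), np.float64(0.15406626134832718), 0.208] [[278.3534 144.5465]] [[244.7  198.85]]
[0.517, -0.0915, 0.102] [[323.371  231.9167]] [[344.0879 197.7859]]
[0.517, -0.0915, 0.058] [[323.0644 243.1432]] [[342.8146 199.0179]]
226   | 227   | 228   | 229   | 230 321 326 | 231 320 328 | 232 320 329 | 233 319 330 | 234 319 330 | 235 319 330 | 236 319 330 | 237 318 330 | 238 318 330 | 239 318 330 | 240 318 330 | 241 318 330 | 242 318 329 | 243 318 328 | 244 319 328 | 245 319 328 | 246 320 327 | 247 321 327 | 248   | 249   | 250   | 251   | 
rack ((360.0, 199.0), (24.0, 66.0), 90.0) [[ 0.5514 -0.049   0.04  ]
 [ 0.5528 -0.2324  0.04  ]
 [ 0.4861 -0.232   0.04  ]
 [ 0.4849 -0.0493  0.04  ]] [[ 0.5187 -0.1405  0.04  ]]
white 129 380.5503875968992 198.37209302325581 [[ 0.5167 -0.1887  0.095 ]]
```

```bash
python3 -m crank '[[[0,0,0,7.3,0],[0,0,0,7.2,0],[40,-40,0,0,0],[40,-40,0,0,0],[40,-40,0,0,0],[40,-40,0,0,0],[40,-40,0,0,0],[40,-40,0,0,0],[40,-40,0,0,0],[40,-40,0,0,0],[40,-40,0,0,0],[0,0,0,0,0]]]'
```

```text
clock: 1.6
eef_pos: [0.4982, -0.1153, 0.226]
tool_rot: [1.0, -0.006, -0.002, -0.004]
ft_force: [-1.3, -0.7, 0.5]
grip_width: 0.0856
```

```bash
python3 -m crank '[[[19,-25,40,-0.7,0],[0,0,40,0,0],[0,0,0,0,0]]]'; python3 look.py b side top
```

```text
clock: 1.98
eef_pos: [0.5164, -0.0903, 0.144]
tool_rot: [1.0, -0.0, -0.003, -0.003]
ft_force: [0.0, -0.2, 1.0]
grip_width: 0.0854
side 367.0065236554082 317.15083415476244 196.98546794907156 [-0.08763911  0.          0.          0.          0.        ] [ 0.241 -0.608  0.792]
top 449.39301050606775 314.4083772208815 199.45219976617147 [-0.03518864  0.          0.          0.          0.        ] [4.260e-01 1.000e-03 1.278e+00]
{'clock': 2.075, 'eef_pos': [0.5193, -0.091, 0.1477], 'tool_rot': [1.0, -0.0004, 0.0006, -0.0025], 'grip_width': 0.0854, 'ft_force': [-0.1819, -0.3219, -0.5028], 'joint_pos': [-0.1764, 0.3443, -0.0761, 1.1501, 0.0051, 2.966]}
```

```bash
python3 - <<'E'
import cv2,numpy as np
t=cv2.imread('pics/top_b.png');s=cv2.imread('pics/side_b.png')
a=cv2.resize(t[130:260,290:410],None,fx=3.3,fy=3.3,interpolation=2);b=cv2.resize(s[170:310,260:380],None,fx=3.2,fy=3.2,interpolation=2)
h=min(a.shape[0],b.shape[0]);cv2.imwrite('pics/cd.png',np.hstack([a[:h],b[:h]]))
E
```

```text
(no output)
```

View pics/cd.png

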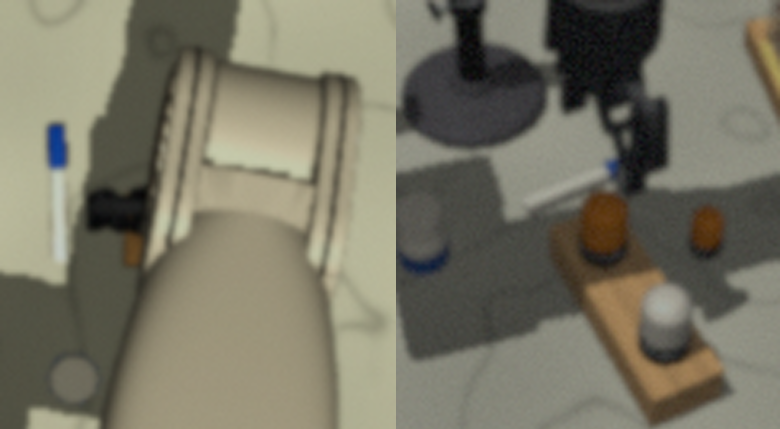

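The side view shows the open jaws above the rack lamp. Joint 6 is at 2.97 and would run out of range over the stand, so I do the half turn now.

```bash
python3 -m crank '[[[0,0,-20,-10.6,0],[0,0,0,-10.6,0],[0,0,0,-10.6,0],[0,0,0,-10.6,0],[0,0,0,-10.6,0],[0,0,0,-10.6,0],[0,0,0,-10.6,0],[0,0,0,-10.6,0],[0,0,0,-10.6,0],[0,0,0,-10.6,0],[0,0,0,-10.6,0],[0,0,0,-10.6,0]]]'; python3 -m crank '[[[0,0,0,-10.6,0],[0,0,0,-10.6,0],[0,0,0,-10.6,0],[0,0,0,-10.6,0],[0,0,0,-10.6,0],[0,0,0,0,0],[0,0,0,0,0]]]'
```

```text
clock: 3.58
eef_pos: [0.5298, -0.104, 0.2016]
tool_rot: [0.431, 0.902, 0.008, 0.024]
ft_force: [-0.2, 0.2, -0.6]
grip_width: 0.0857
clock: 4.45
eef_pos: [0.5344, -0.111, 0.2203]
tool_rot: [-0.02, 0.999, -0.007, 0.038]
ft_force: [0.3, -1.1, -0.3]
grip_width: 0.0853
```

```bash
python3 look.py c;  python3 -m crank '[[[0,0,0,0,0],[0,0,0,0,0],[0,0,0,0,0],[0,0,0,0,0]]]'; python3 look.py c
```

```text
{'clock': 4.45, 'eef_pos': [0.5344, -0.111, 0.2203], 'tool_rot': [-0.0199, 0.999, -0.0072, 0.0383], 'grip_width': 0.0853, 'ft_force': [0.2564, -1.065, -0.2573], 'joint_pos': [-0.2065, 0.2744, 0.0178, 1.2362, 0.0031, -0.2463]}
clock: 4.95
eef_pos: [0.5345, -0.1112, 0.221]
tool_rot: [-0.018, 0.999, -0.007, 0.039]
ft_force: [0.4, 0.6, 0.4]
grip_width: 0.0851
{'clock': 4.95, 'eef_pos': [0.5345, -0.1112, 0.221], 'tool_rot': [-0.0181, 0.9991, -0.0073, 0.0387], 'grip_width': 0.0851, 'ft_force': [0.3716, 0.6079, 0.4096], 'joint_pos': [-0.2069, 0.2736, 0.0185, 1.237, 0.0031, -0.2431]}
```

```bash
python3 -m crank '[[[0,0,0,2.1,0]]]';python3 -m crank '[[[0,0,0,0,0]]]'; python3 -m crank '[[[17,21,0,0,0]]]'; python3 -m crank '[[[0,0,0,0,0]]]'; python3 -m crank '[[[0,0,30,0,0]]]'; python3 -m crank '[[[0,0,0,0,0]]]'; python3 look.py c
```

```text
clock: 5.08
eef_pos: [0.5344, -0.1111, 0.2208]
tool_rot: [0.001, 0.999, -0.006, 0.039]
ft_force: [-0.1, -0.1, -0.4]
grip_width: 0.0855
clock: 5.2
eef_pos: [0.5344, -0.1111, 0.2207]
tool_rot: [0.001, 0.999, -0.006, 0.039]
ft_force: [-0.8, 1.1, -0.3]
grip_width: 0.0857
clock: 5.32
eef_pos: [0.5182, -0.0907, 0.2189]
tool_rot: [0.002, 0.999, -0.007, 0.039]
ft_force: [0.2, 0.2, 0.9]
grip_width: 0.0855
clock: 5.45
eef_pos: [0.5173, -0.0899, 0.2188]
tool_rot: [0.002, 0.999, -0.006, 0.038]
ft_force: [-0.2, -0.9, -0.1]
grip_width: 0.0854
clock: 5.58
eef_pos: [0.5223, -0.0909, 0.1914]
tool_rot: [0.002, 0.999, -0.007, 0.042]
ft_force: [-0.1, 0.2, 0.3]
grip_width: 0.0854
clock: 5.7
eef_pos: [0.5209, -0.0909, 0.1893]
tool_rot: [0.002, 0.999, -0.007, 0.04]
ft_force: [0.1, -0.3, -0.4]
grip_width: 0.0853
{'clock': 5.7, 'eef_pos': [0.5209, -0.0909, 0.1893], 'tool_rot': [0.0019, 0.9992, -0.007, 0.0398], 'grip_width': 0.0853, 'ft_force': [0.091, -0.2917, -0.3835], 'joint_pos': [-0.1726, 0.2565, -0.089, 1.1446, -0.0003, -0.1689]}
```

```bash
cat > go.py <<'E'
import sys,numpy as np
from workcell import bot
from scipy.spatial.transform import Rotation as R
o=bot.get_obs();r=R.from_quat(o['tool_rot']);p=np.array(o['eef_pos'])
print('clock',round(o['clock'],2),'tcp',np.round(p,4),'grasp',np.round(p-r.as_matrix()[:,2]*.019,4),'w',round(o['grip_width'],4),'F',np.round(o['ft_force'],1))
print('yaw of tool x',round(np.degrees(np.arctan2(*r.as_matrix()[1::-1,0])),2),'z',np.round(r.as_matrix()[:,2],3),'q',np.round(o['joint_pos'],3))
if len(sys.argv)>3: # desired GRASP point
    g=np.array([float(a) for a in sys.argv[1:4]]); print('tool mm',np.round(1e3*r.inv().apply(g-(p-r.as_matrix()[:,2]*.019)),1))
E
python3 go.py .5178 -.0908 .073; python3 go.py .5178 -.0908 .13
```

```text
clock 5.7 tcp [ 0.5209 -0.0909  0.1893] grasp [ 0.5194 -0.0906  0.2082] w 0.0853 F [ 0.1 -0.3 -0.4]
yaw of tool x 179.82 z [ 0.079 -0.014 -0.997] q [-0.173  0.256 -0.089  1.145 -0.    -0.169]
tool mm [ 12.4   1.7 134.7]
clock 5.7 tcp [ 0.5209 -0.0909  0.1893] grasp [ 0.5194 -0.0906  0.2082] w 0.0853 F [ 0.1 -0.3 -0.4]
yaw of tool x 179.82 z [ 0.079 -0.014 -0.997] q [-0.173  0.256 -0.089  1.145 -0.    -0.169]
tool mm [ 7.8  0.9 77.8]
```

```bash
python3 -m crank '[[[3,0,26,0,0],[0,0,0,0,0],[3,0,26,0,0],[0,0,0,0,0],[3,0,26,0,0],[0,0,0,0,0]]]'; python3 go.py .5178 -.0908 .073
```

```text
clock: 6.45
eef_pos: [0.5272, -0.0949, 0.1208]
tool_rot: [0.003, 0.999, -0.009, 0.049]
ft_force: [0.0, 0.2, 0.5]
grip_width: 0.0855
clock 6.45 tcp [ 0.5272 -0.0949  0.1208] grasp [ 0.5254 -0.0945  0.1398] w 0.0855 F [0.  0.2 0.5]
yaw of tool x 179.75 z [ 0.097 -0.018 -0.995] q [-0.178  0.312 -0.204  0.955 -0.001 -0.173]
tool mm [14.   4.9 65.6]
```

```bash
python3 -m crank '[[[0,0,-30,0,0]]]'; python3 go.py; python3 -m crank '[[[0,0,0,0,0]]]'; python3 go.py;python3 -m crank '[[[0,0,-30,0,0]]]'; python3 go.py; python3 -m crank '[[[0,0,0,0,0]]]'; python3 go.py
```

```text
clock: 6.58
eef_pos: [0.524, -0.0943, 0.1513]
tool_rot: [0.003, 0.999, -0.009, 0.048]
ft_force: [-0.5, -0.7, -0.0]
grip_width: 0.0854
clock 6.58 tcp [ 0.524  -0.0943  0.1513] grasp [ 0.5222 -0.094   0.1702] w 0.0854 F [-0.5 -0.7 -0. ]
yaw of tool x 179.74 z [ 0.095 -0.018 -0.995] q [-1.780e-01  2.800e-01 -1.630e-01  1.031e+00 -1.000e-03 -1.720e-01]
clock: 6.7
eef_pos: [0.5273, -0.0949, 0.1562]
tool_rot: [0.003, 0.999, -0.009, 0.052]
ft_force: [-0.8, 0.5, -0.0]
grip_width: 0.0852
clock 6.7 tcp [ 0.5273 -0.0949  0.1562] grasp [ 0.5254 -0.0945  0.1751] w 0.0852 F [-0.8  0.5 -0. ]
yaw of tool x 179.76 z [ 0.104 -0.019 -0.994] q [-1.780e-01  2.760e-01 -1.560e-01  1.033e+00 -1.000e-03 -1.730e-01]
clock: 6.82
eef_pos: [0.5232, -0.0942, 0.1855]
tool_rot: [0.003, 0.999, -0.009, 0.05]
ft_force: [0.7, 0.2, 0.8]
grip_width: 0.0855
clock 6.83 tcp [ 0.5232 -0.0942  0.1855] grasp [ 0.5212 -0.0938  0.2044] w 0.0855 F [0.7 0.2 0.8]
yaw of tool x 179.75 z [ 0.101 -0.019 -0.995] q [-1.780e-01  2.480e-01 -1.130e-01  1.108e+00 -1.000e-03 -1.720e-01]
clock: 6.95
eef_pos: [0.5258, -0.0946, 0.1895]
tool_rot: [0.003, 0.998, -0.01, 0.054]
ft_force: [0.2, -0.0, 0.6]
grip_width: 0.0855
clock 6.95 tcp [ 0.5258 -0.0946  0.1895] grasp [ 0.5237 -0.0943  0.2084] w 0.0855 F [ 0.2 -0.   0.6]
yaw of tool x 179.76 z [ 0.108 -0.02  -0.994] q [-1.780e-01  2.450e-01 -1.070e-01  1.109e+00 -1.000e-03 -1.720e-01]
```

```bash
python3 -m crank '[[[0,0,0,10.6,0],[0,0,0,10.6,0],[0,0,0,10.6,0],[0,0,0,0,0]]]' | grep -A1 eef; python3 go.py; python3 -m crank '[[[0,0,0,-10.6,0],[0,0,0,-10.6,0],[0,0,0,-10.6,0],[0,0,0,0,0]]]' | grep -A1 eef; python3 go.py; python3 -m crank '[[[0,0,8,0,0],[0,0,8,0,0],[0,0,8,0,0],[0,0,8,0,0],[0,0,0,0,0]]]' >/dev/null; python3 go.py
```

```text
eef_pos: [0.526, -0.0947, 0.1899]
tool_rot: [0.281, 0.958, 0.006, 0.055]
clock 7.45 tcp [ 0.526  -0.0947  0.1899] grasp [ 0.5239 -0.0943  0.2088] w 0.0851 F [-0.4  0.  -0.3]
yaw of tool x 147.24 z [ 0.109 -0.02  -0.994] q [-1.780e-01  2.440e-01 -1.070e-01  1.109e+00 -1.000e-03  3.920e-01]
eef_pos: [0.5257, -0.0946, 0.1891]
tool_rot: [-0.0, 0.998, -0.01, 0.054]
clock 7.95 tcp [ 0.5257 -0.0946  0.1891] grasp [ 0.5237 -0.0942  0.208 ] w 0.0854 F [ 0.1 -1.7 -0.7]
yaw of tool x -179.9 z [ 0.108 -0.02  -0.994] q [-1.780e-01  2.450e-01 -1.080e-01  1.108e+00 -1.000e-03 -1.780e-01]
clock 8.57 tcp [ 0.5287 -0.0951  0.1539] grasp [ 0.5267 -0.0948  0.1727] w 0.0852 F [-0.3 -0.2  0.4]
yaw of tool x 179.93 z [ 0.106 -0.02  -0.994] q [-1.780e-01  2.790e-01 -1.590e-01  1.026e+00 -1.000e-03 -1.760e-01]
```

```bash
python3 -m crank '[[[0,0,15,0,0],[0,0,0,1,0],[0,0,0,-1,0],[0,0,0,1,0],[0,0,0,-1,0],[0,0,0,0,0]]]' >/dev/null; python3 go.py .5178 -.0908 .073
```

```text
clock 9.32 tcp [ 0.531  -0.0956  0.1387] grasp [ 0.529  -0.0952  0.1576] w 0.0857 F [-0.  -0.7 -0. ]
yaw of tool x 179.92 z [ 0.107 -0.02  -0.994] q [-0.178  0.295 -0.179  0.988 -0.001 -0.175]
tool mm [20.2  6.  82.8]
```

```bash
python3 -m crank '[[[10,3,8,0,0],[9,3,8,0,0],[0,0,8,0,0],[0,0,0,0,0]]]' >/dev/null; python3 go.py .5178 -.0908 .073
```

```text
clock 9.82 tcp [ 0.515  -0.09    0.1123] grasp [ 0.513  -0.0896  0.1312] w 0.0854 F [1.3 0.5 0.4]
yaw of tool x 179.93 z [ 0.109 -0.02  -0.994] q [-0.172  0.289 -0.264  0.906 -0.001 -0.17 ]
tool mm [ 1.5  0.  58.4]
```

```bash
python3 -m crank '[[[0.5,0,8,0,0],[0.5,0,8,0,0],[0.5,0,8,0,0],[0,0,8,0,0],[0,0,8,0,0],[0,0,8,0,0],[0,0,6,0,0],[0,0,0,0,0]]]' |tail -2; python3 go.py .5178 -.0908 .073; python3 look.py d side; python3 - <<'E'
import cv2
s=cv2.imread('pics/side_d.png');cv2.imwrite('pics/cd2.png',cv2.resize(s[170:310,260:420],None,fx=4,fy=4,interpolation=2))
E
```

```text
ft_force: [-0.9, -0.7, 0.4]
grip_width: 0.0851
clock 10.82 tcp [ 0.5205 -0.0914  0.0545] grasp [ 0.5185 -0.091   0.0733] w 0.0851 F [-0.9 -0.7  0.4]
yaw of tool x 179.92 z [ 0.109 -0.02  -0.994] q [-0.173  0.368 -0.326  0.765 -0.001 -0.171]
tool mm [0.7 0.2 0.3]
side 367.0065236554082 317.15083415476244 196.98546794907156 [-0.08763911  0.          0.          0.          0.        ] [ 0.241 -0.608  0.792]
{'clock': 10.875, 'eef_pos': [0.5207, -0.0915, 0.0547], 'tool_rot': [0.0012, 0.9984, -0.0102, 0.055], 'grip_width': 0.0856, 'ft_force': [-0.1112, -0.513, -0.0712], 'joint_pos': [-0.1732, 0.3675, -0.3257, 0.7656, -0.0012, -0.1708]}
```

View pics/cd2.png

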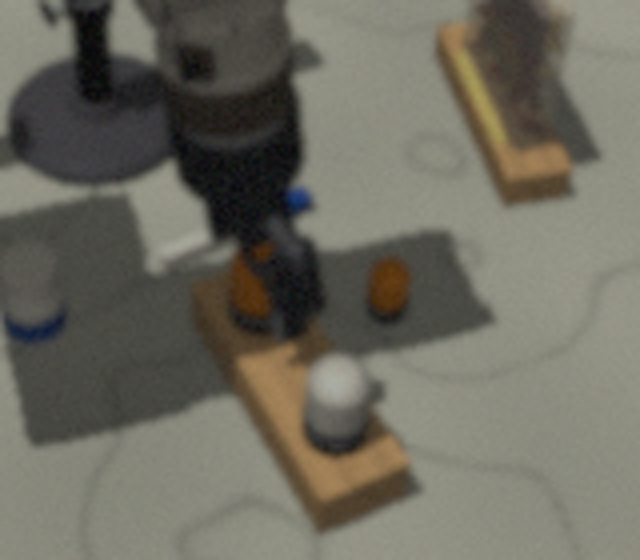

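The near finger is between the amber and white lamps and the amber lamp sits between the fingers, so I close.

```bash
python3 -m crank '[[[0,0,0,0,255],[0,0,0,0,255],[0,0,0,0,255],[0,0,0,0,255],[0,0,0,0,255],[0,0,0,0,255]]]'; python3 go.py
```

```text
clock: 11.62
eef_pos: [0.5215, -0.0921, 0.0562]
tool_rot: [0.001, 0.998, -0.011, 0.056]
ft_force: [-0.8, -0.0, 0.0]
grip_width: 0.036
clock 11.62 tcp [ 0.5215 -0.0921  0.0562] grasp [ 0.5194 -0.0917  0.075 ] w 0.036 F [-0.8 -0.   0. ]
yaw of tool x 179.91 z [ 0.112 -0.022 -0.993] q [-0.174  0.366 -0.324  0.766 -0.002 -0.171]
```

```bash
python3 -m crank '[[[-0.9,0.2,-8,0,255],[-0.9,0.2,-8,0,255],[-0.9,0.2,-8,0,255],[-0.9,0.2,-8,0,255],[0,0,0,0,255]]]'; python3 go.py .5194 -.0917 .24
```

```text
clock: 12.25
eef_pos: [0.5217, -0.0906, 0.0909]
tool_rot: [0.001, 0.998, -0.011, 0.056]
ft_force: [0.1, -0.5, -1.0]
grip_width: 0.0364
clock 12.25 tcp [ 0.5217 -0.0906  0.0909] grasp [ 0.5196 -0.0901  0.1098] w 0.0364 F [ 0.1 -0.5 -1. ]
yaw of tool x 179.91 z [ 0.113 -0.022 -0.993] q [-0.17   0.322 -0.281  0.852 -0.003 -0.168]
tool mm [ -14.5   -4.4 -129.3]
```

Lifting well, with about 1 N of weight and no tilt change. Continuing up.

```bash
python3 -m crank '[[[-1,0,-10,0,255],[-1,0,-10,0,255],[-1,0,-10,0,255],[-1,0,-10,0,255],[-1,0,-10,0,255],[-1,0,-10,0,255],[-1,0,-10,0,255],[-1,0,-10,0,255],[-1,0,-10,0,255],[-1,0,-10,0,255],[-1,0,-10,0,255],[0,0,0,0,255]]]'; python3 go.py .6196 .1544 .25; python3 look.py e side top
```

```text
clock: 13.75
eef_pos: [0.5201, -0.0876, 0.2098]
tool_rot: [0.001, 0.998, -0.011, 0.057]
ft_force: [1.0, 0.1, -1.8]
grip_width: 0.0359
clock 13.75 tcp [ 0.5201 -0.0876  0.2098] grasp [ 0.518  -0.0872  0.2286] w 0.0359 F [ 1.   0.1 -1.8]
yaw of tool x 179.93 z [ 0.113 -0.021 -0.993] q [-0.165  0.215 -0.092  1.148 -0.003 -0.163]
tool mm [-103.1  241.5  -14.9]
side 367.0065236554082 317.15083415476244 196.98546794907156 [-0.08763911  0.          0.          0.          0.        ] [ 0.241 -0.608  0.792]
top 449.39301050606775 314.4083772208815 199.45219976617147 [-0.03518864  0.          0.          0.          0.        ] [4.260e-01 1.000e-03 1.278e+00]
{'clock': 13.85, 'eef_pos': [0.5194, -0.0875, 0.2086], 'tool_rot': [0.0013, 0.9984, -0.0105, 0.0557], 'grip_width': 0.0362, 'ft_force': [-0.7326, 0.4314, -1.1946], 'joint_pos': [-0.1655, 0.2159, -0.0938, 1.1477, -0.0026, -0.1631]}
```

View pics/side_e.png

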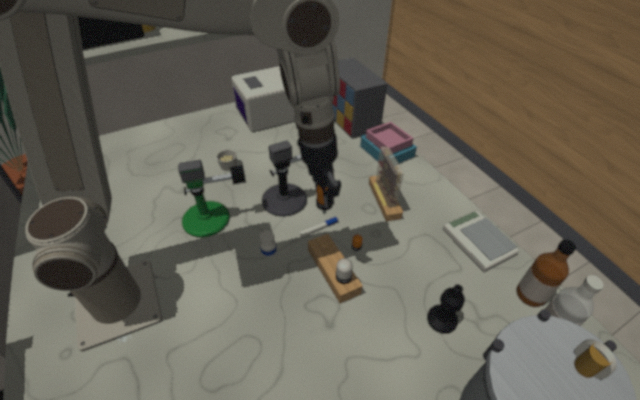

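```bash
python3 -m crank '[[[-2,6,-6,0,255],[-6,14,-6,0,255],[-8,20,-2,0,255],[-8,20,-1,0,255],[-8,20,-1,0,255],[-8,20,0,0,255],[-8,20,0,0,255],[-8,20,0,0,255],[-8,20,0,0,255],[-6,14,0,0,255],[-3,6,0,0,255],[0,0,0,0,255]]]'; python3 go.py .6196 .1544 .25
```

```text
clock: 15.35
eef_pos: [0.5944, 0.1083, 0.2305]
tool_rot: [-0.001, 0.998, -0.009, 0.055]
ft_force: [0.1, -0.0, -1.1]
grip_width: 0.0362
clock 15.35 tcp [0.5944 0.1083 0.2305] grasp [0.5923 0.1086 0.2494] w 0.0362 F [ 0.1 -0.  -1.1]
yaw of tool x -179.8 z [ 0.11  -0.018 -0.994] q [ 0.2    0.365  0.169  1.27  -0.04   0.196]
tool mm [-27.3  45.7   1.6]
```

```bash
python3 -m crank '[[[-6,10,0,0,255],[-8,14,0,0,255],[-8,12,0,0,255],[-4,7,0,0,255],[0,0,0,0,255]]]' >/dev/null; python3 go.py .6196 .1544 .25;  python3 look.py f side top >/dev/null; python3 - <<'E'
import cv2,numpy as np
t=cv2.imread('pics/top_f.png');s=cv2.imread('pics/side_f.png')
a=cv2.resize(t[110:230,200:300],None,fx=4,fy=4,interpolation=2);b=cv2.resize(s[80:200,265:365],None,fx=4,fy=4,interpolation=2)
cv2.imwrite('pics/cf.png',np.hstack([a,b]))
E
```

```text
clock 15.97 tcp [0.6223 0.1533 0.2328] grasp [0.6202 0.1536 0.2517] w 0.0361 F [-0.3 -1.4 -1.3]
yaw of tool x -179.92 z [ 0.111 -0.018 -0.994] q [ 0.263  0.443  0.291  1.317 -0.046  0.261]
tool mm [0.8 0.8 1.6]
```

View pics/cf.png

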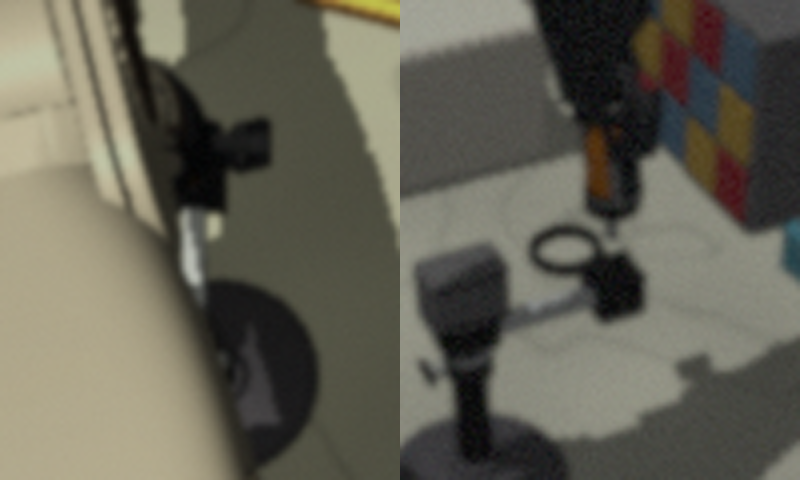

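```bash
python3 - <<'E'
from geo import *
np.set_printoptions(precision=2,suppress=True,linewidth=200)
s=load('side','f');g=cv2.cvtColor(s['img'],cv2.COLOR_BGR2GRAY)
for z in(.237,.219,.205,.1905): print(z,proj(s,[.6190,.1540,z]))
print('sock',proj(s,[.6196,.1544,.164]))
# corners of block top
for d in((-18,-18),(18,-18),(18,18),(-18,18)): print(d,proj(s,[.6196+d[0]/1e3,.1544+d[1]/1e3,.164]))
print('cols 306..330');
for v in range(112,152): print(v,g[v,306:330])
cv2.imwrite('pics/cf2.png',cv2.resize(s['img'][100:165,285:345],None,fx=10,fy=9,interpolation=2))
E
```

```text
0.237 [[316.77 125.02]]
0.219 [[316.74 130.55]]
0.205 [[316.71 134.77]]
0.1905 [[316.69 139.06]]
sock [[316.77 146.56]]
(-18, -18) [[313.85 151.66]]
(18, -18) [[325.24 148.32]]
(18, 18) [[319.59 141.62]]
(-18, 18) [[308.39 144.82]]
cols 306..330
112 [70 68 66 60 48 41 34 42 38 31 20 22 34 33 29 10 21 20 22 23 23 22 22 29]
113 [69 71 69 63 51 39 45 47 44 38 25 27 35 34 26 26 13 18 25 24 22 21 17 38]
114 [71 71 70 63 54 50 52 56 49 43 34 18 25 25 24 20 21 16 15 27 22 22 28 38]
115 [71 71 68 64 59 54 53 53 56 51 31 24 23 21 24 15 22 10 15 19 23 23 28 48]
116 [71 74 72 66 62 50 58 58 55 51 37 24 16 18 19 20 26 16 29 13 21 26 41 62]
117 [76 78 79 76 65 59 53 54 57 48 41 29 18 14 19 17 12 23 26 21 20 35 62 89]
118 [ 91  98  96  96  85  65  54  57  57  51  40  21  27  13  25  17  29  27  27  40  53  67  84 110]
119 [110 119 120 118  99  76  54  57  55  54  48  34  25  23  18  17  21  28  42  63  86 101 112 128]
120 [125 129 132 125 109  83  58  50  51  54  43  40  31  27  20  12  13  34  59  95 119 125 132 137]
121 [134 136 137 131 114  86  63  57  53  52  49  46  43  34  25  10  10  26  64
[... 2381 characters left out ...]
 99  90  76  61  47  29  21  20  22  24  19  11  25  31  54  87 108 129 133 136 135 137]
146 [ 66  66  60  54  41  33  27  23  24  20  26  16  20  12  15  22  37  61  92 118 130 138 140 138]
147 [ 39  39  38  38  29  24  17  22  19  22  18  16  19  11  14  22  20  41  68  95 120 134 135 136]
148 [ 64  62  65  56  43  23  10  10  24  21  10  22  16  18  15  16  20  26  42  74 103 124 137 137]
149 [ 96 100  96  82  59  32  27  11  10  20  11  21  11  17  19  12  17  17  27  54  93 124 132 137]
150 [124 121 118  99  70  37  23  26  16  17  17  16  13  15  15  17  20  22  24  57  91 125 135 137]
151 [127 125 119 104  75  51  35  22  22  10  18  18  15  15  12  12  10  10  22  62  94 123 133 134]
```

View pics/cf2.png

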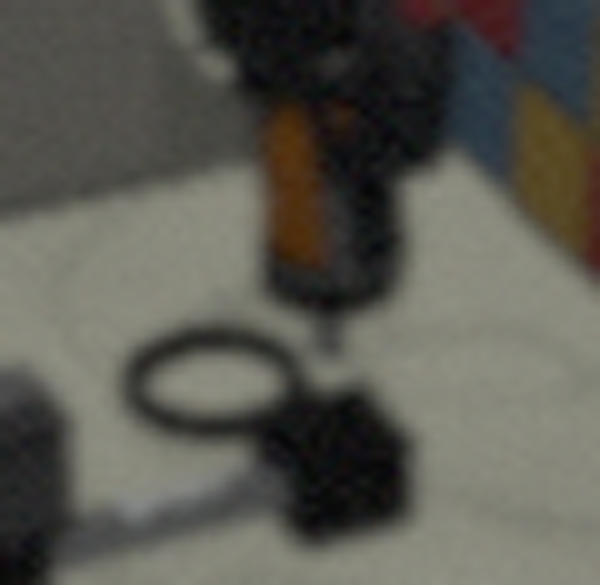

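```bash
python3 -m crank '[[[1.4,0,6,0,255],[0.7,0,6,0,255],[0.7,0,4,0,255],[0,0,0,0,255]]]' >/dev/null; python3 go.py .6197 .1535 .199;  python3 look.py g side >/dev/null; python3 - <<'E'
import cv2
s=cv2.imread('pics/side_g.png');cv2.imwrite('pics/cg.png',cv2.resize(s[100:165,285:345],None,fx=10,fy=9,interpolation=2))
g=cv2.cvtColor(s,6)
for v in range(136,146): print(v,g[v,306:330])
E
```

```text
clock 16.57 tcp [0.6199 0.1509 0.2151] grasp [0.6178 0.1513 0.2339] w 0.0363 F [-0.1  0.5 -0.8]
yaw of tool x 179.97 z [ 0.109 -0.019 -0.994] q [ 0.261  0.444  0.247  1.274 -0.047  0.26 ]
tool mm [ 1.9  2.9 34.9]
136 [ 70  68  72  65  51  35  34  36  34  43  36  43  47  44  40  33  31  58
  87 115 125 131 132 131]
137 [ 41  43  43  41  32  18  23  33  33  37  37  40  39  35  37  30  38  62
  90 116 128 128 131 132]
138 [ 60  61  60  56  46  31  26  10  12  28  25  27  28  32  31  34  43  73
 105 121 130 132 134 134]
139 [101 101  98  91  78  63  48  29  16  13  21  15  22  28  30  45  68  93
 118 132 133 138 135 138]
140 [129 129 125 122 111  96  73  46  28  13  24  33  28  42  57  75  97 113
 129 138 138 140 139 140]
141 [139 141 140 133 131 124 100  65  36  37  42  47  46  57  70  93 110 125
 135 139 139 137 139 138]
142 [136 138 139 136 136 129 109  72  44  43  48  56  55  61  72  90 110 128
 135 135 136 136 136 137]
143 [140 140 138 135 129 121  97  66  37  43  49  58  54  47  48  68  96 116
 132 133 134 136 134 136]
144 [131 131 125 117 109  97  77  48  28  36  50  56  48  35  26  46  77 103
 126 134 136 134 133 134]
145 [110 109  99  89  76  62  44  26  22  31  46  48  40  29  19  27  58  86
 113 129 132 134 137 134]
```

View pics/cg.png

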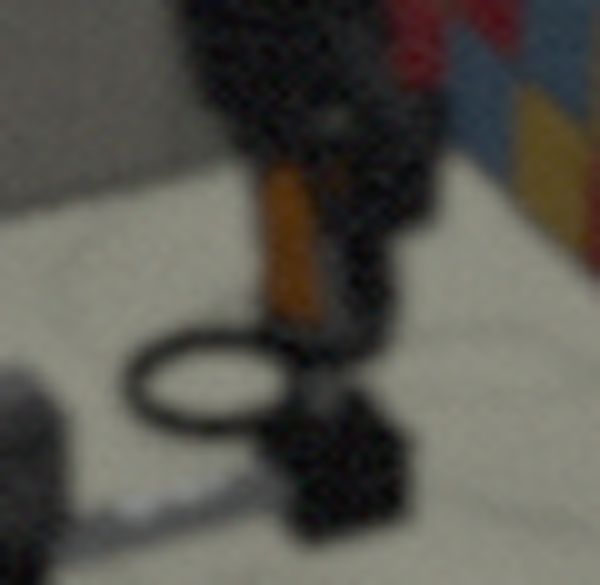

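```bash
python3 -m crank '[[[-1.2,2.5,0,0,255],[0,0,0,0,255]]]' >/dev/null; python3 go.py .619 .1535 .199
```

```text
clock 16.88 tcp [0.6216 0.1537 0.2159] grasp [0.6195 0.154  0.2348] w 0.0363 F [-0.5 -0.4 -1.6]
yaw of tool x 179.96 z [ 0.11  -0.019 -0.994] q [ 0.265  0.447  0.255  1.277 -0.047  0.264]
tool mm [ 4.4  0.1 35.5]
```

```bash
python3 -m crank '[[[0.6,0.2,4,0,255],[0.5,0.1,4,0,255],[0.4,0.1,4,0,255],[0,0,0,0,255]]]' >/dev/null; python3 go.py .619 .1535 .199
```

```text
clock 17.38 tcp [0.6222 0.1539 0.2033] grasp [0.6201 0.1542 0.2222] w 0.0364 F [ 0.7  0.1 -2.5]
yaw of tool x 179.96 z [ 0.112 -0.019 -0.994] q [ 0.265  0.452  0.229  1.245 -0.048  0.264]
tool mm [ 3.7 -0.3 22.9]
```

```bash
python3 -m crank '[[[0.8,-0.2,4,0,255],[0.6,0,4,0,255],[0.5,0,4,0,255],[0,0,0,0,255]]]' ; python3 go.py .619 .1535 .199
```

```text
clock: 17.88
eef_pos: [0.6222, 0.1535, 0.1907]
tool_rot: [0.001, 0.998, -0.009, 0.057]
ft_force: [2.0, 0.7, -1.5]
grip_width: 0.0364
clock 17.88 tcp [0.6222 0.1535 0.1907] grasp [0.6201 0.1538 0.2096] w 0.0364 F [ 2.   0.7 -1.5]
yaw of tool x 179.94 z [ 0.113 -0.019 -0.993] q [ 0.264  0.457  0.203  1.212 -0.048  0.264]
tool mm [ 2.3 -0.1 10.4]
```

```bash
python3 -m crank '[[[0.4,0,3,0,255],[0.4,0,3,0,255],[0.3,0,3,0,255],[0,0,0,0,255]]]' |grep ft; python3 go.py .619 .1535 .199; python3 look.py h side >/dev/null; python3 - <<'E'
import cv2
s=cv2.imread('pics/side_h.png');cv2.imwrite('pics/ch.png',cv2.resize(s[100:165,285:345],None,fx=10,fy=9,interpolation=2))
E
```

```text
ft_force: [2.4, 0.5, -2.1]
clock 18.38 tcp [0.6223 0.1533 0.1811] grasp [0.6201 0.1537 0.2   ] w 0.0359 F [ 2.4  0.5 -2.1]
yaw of tool x 179.95 z [ 0.114 -0.019 -0.993] q [ 0.264  0.461  0.185  1.189 -0.048  0.264]
tool mm [ 1.2 -0.2  0.8]
```

View pics/ch.png

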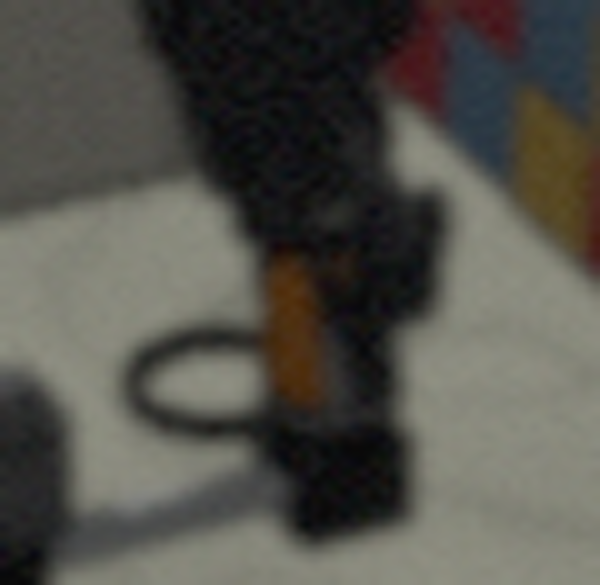

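The lamp base is down on the block at crop (335,430), with no upward force felt yet. Pressing on gently until contact.

```bash
python3 -m crank '[[[0.3,0,2,0,255],[0,0,0,0,255]]]' |grep -E "ft|eef";python3 -m crank '[[[0.2,0,2,0,255],[0,0,0,0,255]]]' |grep -E "ft|eef"; python3 go.py .619 .1535 .199
```

```text
eef_pos: [0.6224, 0.1534, 0.1802]
ft_force: [0.6, 0.3, -1.3]
eef_pos: [0.6224, 0.1534, 0.1803]
ft_force: [0.5, 0.6, -1.6]
clock 18.93 tcp [0.6224 0.1534 0.1803] grasp [0.6202 0.1537 0.1991] w 0.0363 F [ 0.5  0.6 -1.6]
yaw of tool x 179.95 z [ 0.117 -0.018 -0.993] q [ 0.264  0.459  0.18   1.183 -0.048  0.264]
tool mm [ 1.2 -0.2  0. ]
```

```bash
python3 -m crank '[[[0,0,0,0,0],[0,0,0,0,0],[0,0,0,0,0],[0,0,0,0,0]]]'; python3 look.py i side top >/dev/null; python3 - <<'E'
import cv2
s=cv2.imread('pics/side_i.png');cv2.imwrite('pics/ci.png',cv2.resize(s[100:165,285:345],None,fx=10,fy=9,interpolation=2))
E
```

```text
clock: 19.42
eef_pos: [0.6219, 0.1534, 0.1794]
tool_rot: [0.001, 0.998, -0.009, 0.058]
ft_force: [0.1, -0.1, 0.5]
grip_width: 0.0855
```

View pics/ci.png

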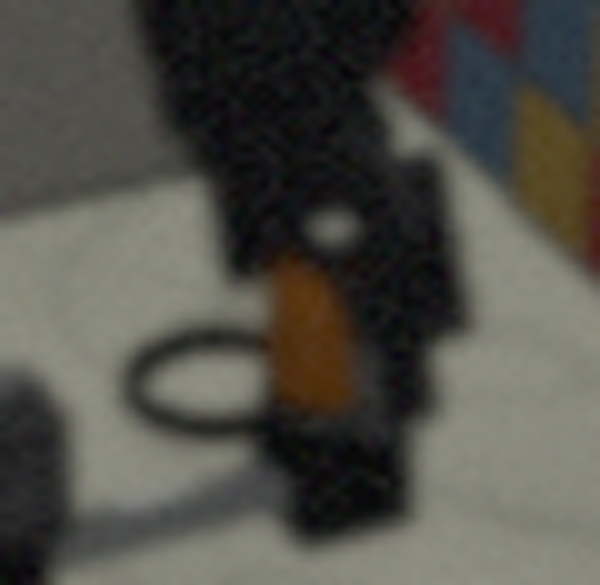

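```bash
python3 -m crank '[[[-1,0,-8,0,0],[-1,0,-9,0,0],[-1,0,-9,0,0],[-1,0,-9,0,0],[-1,0,-9,0,0],[-1,0,-9,0,0],[-1,0,-9,0,0],[-1,0,-9,0,0],[-1,0,-7,0,0],[0,0,0,0,0]]]'; python3 go.py .5045 .1535 .24
```

```text
clock: 20.78
eef_pos: [0.6225, 0.1551, 0.2652]
tool_rot: [0.001, 0.998, -0.009, 0.059]
ft_force: [-0.5, 0.7, 0.2]
grip_width: 0.085
clock 20.77 tcp [0.6225 0.1551 0.2652] grasp [0.6202 0.1554 0.284 ] w 0.085 F [-0.5  0.7  0.2]
yaw of tool x 179.95 z [ 0.118 -0.017 -0.993] q [ 0.267  0.431  0.356  1.386 -0.048  0.266]
tool mm [120.1  -1.5  30.1]
```

```bash
python3 -m crank '[[[8,0,-1,0,0],[14,0,-1.5,0,0],[14,0,-1.5,0,0],[14,0,-1.5,0,0],[14,0,-1.5,0,0],[14,0,-1.5,0,0],[14,0,-1.5,0,0],[12,0,-1.5,0,0],[6,0,-1,0,0],[0,0,0,0,0]]]'>/dev/null; python3 go.py .505 .154 .183; python3 look.py j side top >/dev/null; python3 - <<'E'
import cv2,numpy as np
s=cv2.imread('pics/side_j.png');t=cv2.imread('pics/top_j.png')
cv2.imwrite('pics/cj.png',np.hstack([cv2.resize(s[90:210,255:355],None,fx=4,fy=4,interpolation=2),cv2.resize(t[110:230,200:300],None,fx=4,fy=4,interpolation=2)]))
E
```

```text
clock 22.02 tcp [0.5017 0.1544 0.2606] grasp [0.4996 0.1548 0.2795] w 0.0856 F [0.5 0.2 0.4]
yaw of tool x -180.0 z [ 0.109 -0.019 -0.994] q [ 0.33   0.202  0.025  1.297 -0.054  0.328]
tool mm [ 5.2  1.1 96.5]
```

View pics/cj.png

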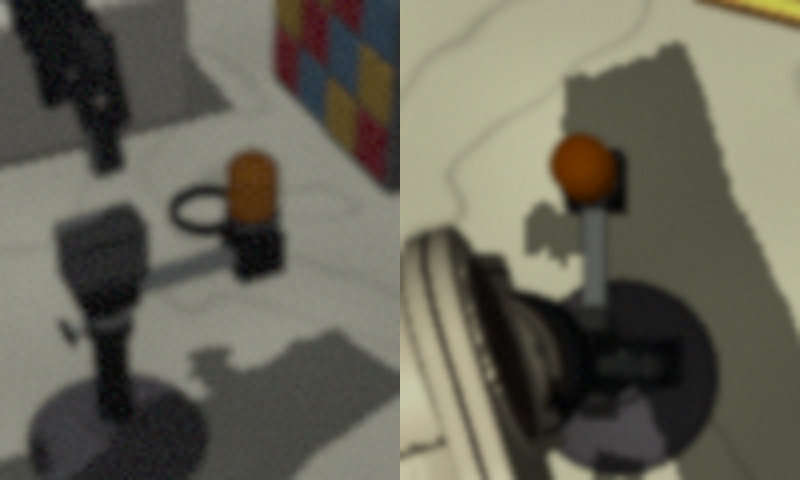

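```bash
python3 - <<'E'
from geo import *
np.set_printoptions(precision=4,suppress=True)
for n in('top','side'):
    c=load(n,'j');P=cloud(c);h=cv2.cvtColor(c['img'],cv2.COLOR_BGR2HSV);m=cv2.inRange(h,(5,180,60),(20,255,255))>0
    m&=(P[...,2]>.17)&(P[...,2]<.26)&(P[...,0]>.55)&(np.abs(P[...,1]-.15)<.05)
    v,u=np.nonzero(m);print(n,m.sum(),P[m].mean(0),np.percentile(P[m][:,2],[5,95]),u.min(),u.max(),v.min(),v.max(),u.mean(),v.mean())
    if n=='top': print(plane(c,[[u.mean(),v.mean()]],.215), proj(c,[.6196,.1544,.215]))
    else: print(proj(c,[[.6196,.1544,.226],[.6196,.1544,.182]]))
E
python3 -c "print()"
```

```text
top 172 [0.6172 0.1526 0.2233] [0.2157 0.2288] 238 252 144 158 245.2674418604651 150.97674418604652
[[0.6187 0.1538 0.215 ]] [[245.0263 150.5978]]
side 136 [0.6142 0.1402 0.2078] [0.1866 0.2242] 312 322 129 144 317.36764705882354 136.94117647058823
[[316.8799 128.2894]
 [316.7996 141.4025]]
```

```bash
python3 -m crank '[[[0.5,0.1,8,0,0],[0.5,0.1,9,0,0],[0.5,0.1,9,0,0],[0.5,0.1,9,0,0],[0.5,0.1,8,0,0],[0,0,0,0,0]]]'>/dev/null; python3 go.py .505 .154 .183
```

```text
clock 22.88 tcp [0.5049 0.1537 0.2126] grasp [0.5028 0.1541 0.2315] w 0.0853 F [-0.3 -0.6  0.8]
yaw of tool x 179.95 z [ 0.106 -0.02  -0.994] q [ 0.326  0.23  -0.064  1.182 -0.053  0.326]
tool mm [ 3.   0.9 48.4]
```

```bash
python3 -m crank '[[[0.5,0.2,8,0,0],[0.5,0.2,8,0,0],[0.5,0.2,8,0,0],[0.5,0.2,8,0,0],[0.5,0.2,8,0,0],[0.5,0,7,0,0],[0,0,0,0,0]]]'; python3 go.py .505 .154 .183; python3 look.py k side top >/dev/null; python3 - <<'E'
import cv2,numpy as np
s=cv2.imread('pics/side_k.png');t=cv2.imread('pics/top_k.png')
cv2.imwrite('pics/ck.png',np.hstack([cv2.resize(s[110:210,240:340],None,fx=4,fy=4,interpolation=2),cv2.resize(t[130:230,200:300],None,fx=4,fy=4,interpolation=2)]))
E
```

```text
clock: 23.75
eef_pos: [0.5072, 0.1538, 0.1624]
tool_rot: [0.001, 0.999, -0.01, 0.053]
ft_force: [-1.1, -0.5, -0.4]
grip_width: 0.0854
clock 23.75 tcp [0.5072 0.1538 0.1624] grasp [0.5051 0.1542 0.1813] w 0.0854 F [-1.1 -0.5 -0.4]
yaw of tool x 179.95 z [ 0.107 -0.02  -0.994] q [ 0.325  0.267 -0.15   1.058 -0.053  0.324]
tool mm [-0.1 -0.2 -1.7]
```

View pics/ck.png

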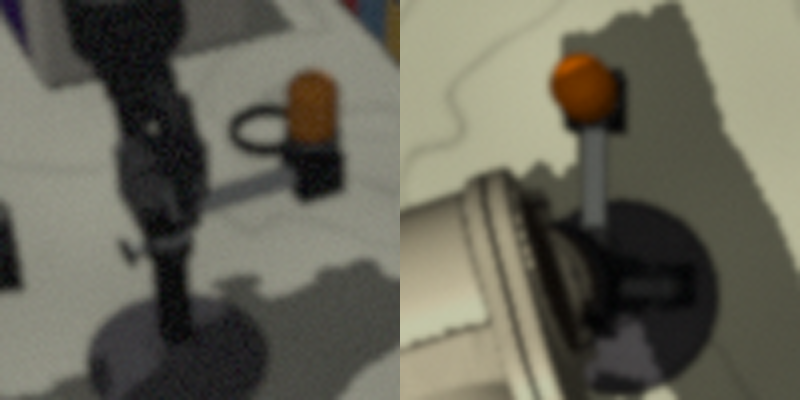

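```bash
python3 -m crank '[[[0,0,0,0,255],[0,0,0,0,255],[0,0,0,0,255],[0,0,0,0,255],[0,0,0,0,255],[0,0,0,0,255]]]'; python3 go.py; python3 look.py l side >/dev/null; python3 - <<'E'
import cv2,numpy as np
s=cv2.imread('pics/side_l.png')
cv2.imwrite('pics/cl.png',cv2.resize(s[110:210,240:340],None,fx=5,fy=5,interpolation=2))
E
```

```text
clock: 24.6
eef_pos: [0.5082, 0.1519, 0.165]
tool_rot: [0.002, 0.998, -0.011, 0.055]
ft_force: [0.7, -2.7, -1.5]
grip_width: 0.0342
clock 24.6 tcp [0.5082 0.1519 0.165 ] grasp [0.5061 0.1524 0.1838] w 0.0342 F [ 0.7 -2.7 -1.5]
yaw of tool x 179.9 z [ 0.11  -0.022 -0.994] q [ 0.323  0.264 -0.148  1.061 -0.056  0.323]
```

View pics/cl.png

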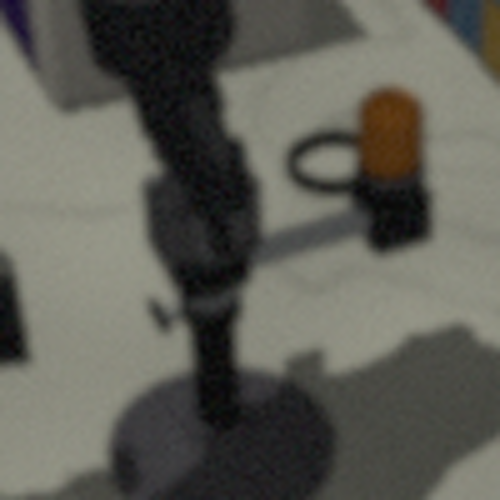

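Opening is 34 mm, so the button is fully in. Pulling up.

```bash
python3 -m crank '[[[-0.5,0,-5,0,255],[-0.7,0,-6,0,255],[-0.7,0,-6,0,255],[-0.7,0,-6,0,255]]]'; python3 go.py
```

```text
clock: 25.15
eef_pos: [0.5082, 0.1519, 0.1878]
tool_rot: [0.002, 0.998, -0.012, 0.054]
ft_force: [2.1, -3.2, -5.3]
grip_width: 0.0342
clock 25.15 tcp [0.5082 0.1519 0.1878] grasp [0.5061 0.1524 0.2066] w 0.0342 F [ 2.1 -3.2 -5.3]
yaw of tool x 179.88 z [ 0.108 -0.024 -0.994] q [ 0.323  0.249 -0.105  1.121 -0.057  0.324]
```

```bash
python3 -m crank '[[[-0.8,0.1,-7,0,255],[-0.8,0.1,-7,0,255],[-0.8,0.1,-7,0,255],[-0.8,0.1,-7,0,255],[-0.8,0.1,-7,0,255],[-0.8,0.1,-7,0,255]]]'; python3 go.py
```

```text
clock: 25.9
eef_pos: [0.5082, 0.1518, 0.2331]
tool_rot: [0.002, 0.998, -0.013, 0.054]
ft_force: [2.8, -5.3, -5.8]
grip_width: 0.0342
clock 25.9 tcp [0.5082 0.1518 0.2331] grasp [0.5061 0.1523 0.252 ] w 0.0342 F [ 2.8 -5.3 -5.8]
yaw of tool x 179.82 z [ 0.108 -0.027 -0.994] q [ 0.325  0.225 -0.017  1.235 -0.06   0.326]
```

Past the first stop (68 mm up). Continuing to the second.

```bash
python3 -m crank '[[[-0.8,0.3,-7,0,255],[-0.8,0.3,-7,0,255],[-0.8,0.3,-6,0,255],[-0.6,0.2,-5,0,255],[-0.5,0.1,-4,0,255]]]'; python3 go.py; python3 -m crank '[[[-0.4,0,-4,0,255],[-0.4,0,-4,0,255]]]'; python3 go.py
```

```text
clock: 26.52
eef_pos: [0.5082, 0.1518, 0.265]
tool_rot: [0.003, 0.998, -0.014, 0.054]
ft_force: [2.7, -4.7, -8.1]
grip_width: 0.0343
clock 26.52 tcp [0.5082 0.1518 0.265 ] grasp [0.5061 0.1524 0.2839] w 0.0343 F [ 2.7 -4.7 -8.1]
yaw of tool x 179.78 z [ 0.109 -0.029 -0.994] q [ 0.326  0.214  0.051  1.315 -0.062  0.328]
clock: 26.78
eef_pos: [0.5079, 0.1517, 0.2651]
tool_rot: [0.003, 0.999, -0.015, 0.05]
ft_force: [11.6, -3.7, -26.1]
grip_width: 0.0343
clock 26.77 tcp [0.5079 0.1517 0.2651] grasp [0.506  0.1523 0.284 ] w 0.0343 F [ 11.6  -3.7 -26.1]
yaw of tool x 179.74 z [ 0.099 -0.031 -0.995] q [ 0.325  0.22   0.061  1.327 -0.061  0.329]
```

It is against the hard end: z rose exactly 100 mm and Fz is −26 N. I settle with hold rows and check.

```bash
python3 -m crank '[[[0,0,0,0,255],[0,0,0,0,255],[0,0,0,0,255],[0,0,0,0,255]]]'; python3 look.py m side top | tail -1; python3 - <<'E'
from geo import *
np.set_printoptions(precision=4,suppress=True)
c=load('top','m');P=cloud(c);h=cv2.cvtColor(c['img'],cv2.COLOR_BGR2HSV);m=cv2.inRange(h,(5,180,60),(20,255,255))>0
m&=(P[...,2]>.2)&(P[...,0]>.55)&(np.abs(P[...,1]-.15)<.06);v,u=np.nonzero(m);print(m.sum(),np.percentile(P[m][:,2],[50,95]),plane(c,[[u.mean(),v.mean()]],.315))
s=c=cv2.imread('pics/side_m.png');t=cv2.imread('pics/top_m.png')
cv2.imwrite('pics/cm.png',np.hstack([cv2.resize(s[70:220,240:340],None,fx=3.6,fy=3.6,interpolation=2),cv2.resize(t[100:250,200:300],None,fx=3.6,fy=3.6,interpolation=2)]))
E
```

```text
clock: 27.28
eef_pos: [0.5079, 0.1518, 0.2649]
tool_rot: [0.004, 0.999, -0.014, 0.049]
ft_force: [2.0, -4.8, -6.9]
grip_width: 0.0342
{'clock': 27.375, 'eef_pos': [0.5079, 0.1518, 0.265], 'tool_rot': [0.0037, 0.9987, -0.0142, 0.0491], 'grip_width': 0.0342, 'ft_force': [2.4383, -4.5675, -5.5386], 'joint_pos': [0.3239, 0.2211, 0.0621, 1.3279, -0.0585, 0.3288]}
208 [0.3235 0.3279] [[0.6186 0.1539 0.315 ]]
```

View pics/cm.png

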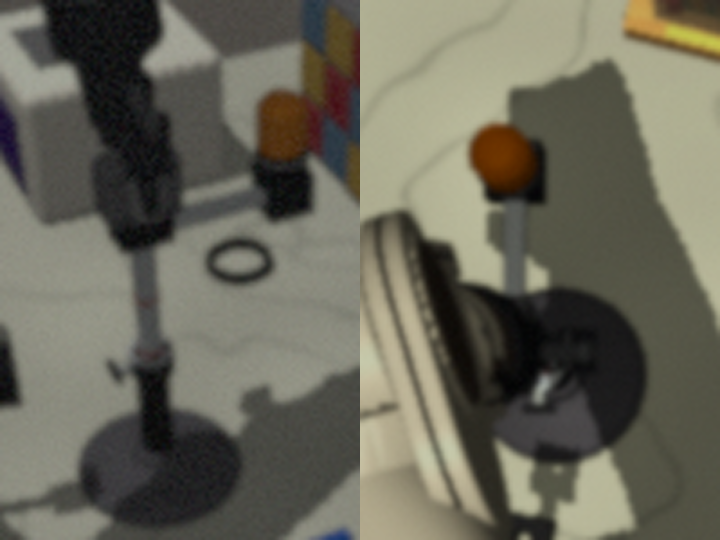

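View pics/side_m.png

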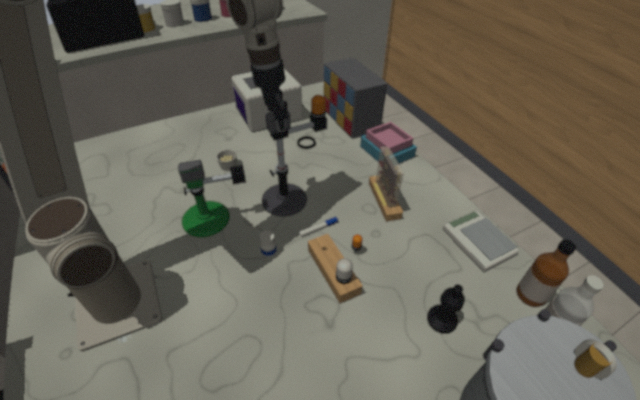

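Both red rings show, at crop (147,300) and (150,352), the lower one just above the collar. The lamp stands upright in the socket at side (318,105), and the other things look unmoved. Handing in.

```bash
python3 -c "
from workcell import bot
bot.job_done(); o=bot.get_obs(); print(o['clock'],o['eef_pos'],o['grip_width'],o['ft_force'])"
```

```text
the job is handed in; nothing more can be done
the job is handed in; nothing more can be done
```

The job is handed in; no verdict was reported. The large amber lamp is seated in the dark stand's socket and released. The mast is held at the second stop with the release button squeezed.

**What the last checks showed (at 27.4 s of the 61 s):**
- **Mast:** the tool rose 100 mm, from z 0.165 to 0.265, until it met the hard end at about 26 N. It then held steady at about 6 N, and the lower red ring showed just above the collar.
- **Button:** the finger opening read 34.2 mm against 35 mm for fully in. The gripper also read 36 mm on the 38 mm lamp, so it seems to read 1–2 mm low. I could not see the button directly.
- **Lamp:** it stands upright, with its top at about 0.327 m where 0.326 m means fully seated. Its axis was about 1 mm from the measured socket.
- **Other things:** the white lamp, keepsake, jar, marker, bust, bangle and cup look unmoved in the final side picture. I judged that by eye and did not measure it.

**What disagreed or went wrong:**
- The top and side cameras disagreed by about 2 mm on the lamp's x position. The socket chamfer took that up.
- Chained moves tilted the tool by about 6°, within the finger plane, which I left uncorrected. It did not visibly tilt the lamp.
- A steady side force of about 5 N remained on the grip.

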